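Pack the carving kit into its caddy

ROBOT

A 6-joint arm with a two-finger parallel gripper is mounted at the origin on the work surface. World frame = base frame: x ahead of the robot, y to its left, z up, the work surface at z = 0. Lengths are in m, angles in rad, forces in N, time in s.
With the tool pointing down it reaches from about 0.375 to 0.9 m from the base axis. Payload 3.1 kg.
Tool frame: the origin (TCP) lies between the finger pads; the fingertips stand 8 mm ahead of it and the grasp point (between the pads) lies 11 mm behind it; z points along the fingers, y is the line along which they close (so a half turn about z gives the same grasp; the last joint's range is limited). The gripper opens to 87 mm and grips with 3 to 60 N. Pads are 19 mm wide; open, the fingers measure 117 mm over their backs; the gripper's body (75 mm by 190 mm) begins 51 mm behind the grasp point.
Start: joints at [0.953, 0.527, 1.433, -0, 1.181, -0.178], TCP at [0.266, 0.566, 0.191] pointing down, gripper open.
Joint ranges: [-3.08, 3.08], [-0.75, 2.2], [0.22, 2.44], [-1.43, 4.57], [0, 2.65], [-2.85, 2.85]. Speed limits (rad/s): [2.79, 2.79, 3.14, 3.14, 3.14, 3.14].

INTERFACE

Orientations are given as a unit quaternion [x, y, z, w].
In Python, from rig import robot, vision, job gives the robot as it stands.
- The arm moves only by the shell command python3 -m handwheel 'ROWS' [OPENING] [FORCE]. ROWS is JSON, a list of rows, each a list of 4 numbers: the shift along the tool's x, y, z as a fraction of full scale, then the turn about the tool's z as a fraction of full scale. A call has 1 to 20 rows; each row is the pose to reach, as a shift and turn from the pose commanded when the call began, along the tool's axes at that moment, turning the shorter way round; what a row does not reach only later rows make up. Full scale, the value 1, is 300 mm for a shift and 2 pi rad for a turn. A row lasts 1/12 s, in which the tool goes at most 41.7 mm and 7.16 degrees, less where a joint would pass 70% of its speed; a pose out of reach is approached as far as the arm can. A call with a number of a shift or a turn outside -1 to 1 is refused whole. A call with a gripper value outside its range is refused whole. OPENING is the opening in per cent of the stroke, from 0 (shut) to 100 (fully open), set as the call begins (- or left out, the last holds). The fingers move at their own pace and stop on an object; FORCE is the grip in N (left out, the last holds). Time passes only in rows, so rows that repeat a pose let the fingers close. It gives the time, the measured TCP pose, the force, the opening and the grip force at its end, in the units of the state.
- robot.get_obs(): the state, without advancing time (a new reading comes with each control period).
- vision.camera(name): name is "scene" or "top" or "wrist"; returns a dict with "frame" (400x640x3 uint8, red, green, blue), "K" (3x3 intrinsics, pixels), "cam_to_world" (4x4, takes a point from camera to world coordinates); the wrist camera has in their place "hand_eye" (4x4, takes a point from camera to tool coordinates, whose origin is the TCP and whose axes are the flange's). Camera axes: x right, y down, z forward; pixel columns grow to the right and rows downward; lengths in m; the calibration is good to about 2 mm. A picture is of the moment at which its call begins: read the wrist's pose just before it. There is no depth.
- job.hand_in(): hands the job in; it is judged then, once.
Trained networks look in the newest picture that a camera, given by its name, has taken for a name from the list of things; names that differ only in an ending like _2 or _b are one class to them, and where a whole thing is asked for, a point or a joint stands for the part that bears it (a point fixed in the world has none). Each returns a list of dicts, best first, with "conf" (0 to 1); they miss things now and then, are a little off and sometimes report something else, mostly with a low value. They report only what shows in the picture. A call takes as long as a camera call. They do not tell look-alikes from the thing itself.
- vision.look_for(camera, label): "point" ([row, column] in pixels, amid what is visible of it).
- vision.outline_of(camera, label): "mask" (400x640 bool, what is visible of it) and "point" ([row, column] in pixels, amid what is visible of it).
The state is a dict: "time": time; "q": joint angles; "joint_velocities": joint speeds; "joint_torque": joint torques, N m; "position": TCP position; "tool_rot": TCP orientation; "ft_force": force on the tool from outside, world axes, zero at the start; "moment": the same for the moment, N m; "grip_width": finger opening in m; "grip_force": force on a finger pad.
Only numpy, scipy, OpenCV 4.12 (cv2) and the standard library are available. Lean on these libraries where they do the work, as an engineer would, in place of code of your own. Each camera call takes 0.05 s, during which the arm holds its last target. There are 200 camera calls.

TASK

Pack up the carving kit: put the mallet (head down), the wooden hand plane, the square oil can and the glue bottle into the caddy, each upright in the recess cut to its own shape and size, standing flat on the recess floor, and keep the can and the bottle upright all the way. The plain wooden block and the turned finial only look like parts of the kit: leave them standing where they are.

Things in the scene. Friction and masses are not known exactly. Their poses are not given: they have to be found in the camera images.
- bay_large_round: an insert of plywood, 124 x 104 x 14 mm (long side along its x), one of four lying side by side, two by two, in a low dark wooden caddy (268 x 228 mm, fixed to the bench, walls 22 mm high above the bench); in its middle a large round recess of 88 mm diameter; origin at the middle of the insert's underside (6 mm above the bench); the grey felt floor of the recess lies 4 mm and the insert's top 14 mm above the origin (recess 10 mm deep)
- bay_small_round: an insert of plywood, 124 x 104 x 14 mm (long side along its x), one of four lying side by side, two by two, in a low dark wooden caddy (268 x 228 mm, fixed to the bench, walls 22 mm high above the bench); in its middle a small round recess of 62 mm diameter; origin at the middle of the insert's underside (6 mm above the bench); the grey felt floor of the recess lies 4 mm and the insert's top 14 mm above the origin (recess 10 mm deep)
- bay_square: an insert of plywood, 124 x 104 x 14 mm (long side along its x), one of four lying side by side, two by two, in a low dark wooden caddy (268 x 228 mm, fixed to the bench, walls 22 mm high above the bench); in its middle a square recess, 66 x 66 mm, sides along its x and y; origin at the middle of the insert's underside (6 mm above the bench); the grey felt floor of the recess lies 4 mm and the insert's top 14 mm above the origin (recess 10 mm deep)
- bay_oblong: an insert of plywood, 124 x 104 x 14 mm (long side along its x), one of four lying side by side, two by two, in a low dark wooden caddy (268 x 228 mm, fixed to the bench, walls 22 mm high above the bench); in its middle an oblong recess, 112 mm along its x by 60 mm along its y; origin at the middle of the insert's underside (6 mm above the bench); the grey felt floor of the recess lies 4 mm and the insert's top 14 mm above the origin (recess 10 mm deep)
- mallet_mid (a point): carver's mallet turned from pale wood, standing head down: a thick head (64 mm diameter at the foot, 58 mm at its top, 70 mm tall) with a straight handle of 26 mm diameter rising from it to a full height of 155 mm; about 0.3 kg, most of it in the head; the handle is the place to grip; the point is on its upright axis, half-way up its height, z up (77.5 mm above its foot)
- plane_mid (a point): small wooden hand plane standing on its sole: brown wooden body 92 mm along x, 36 mm along y, 50 mm tall, with a steel blade and dark wedge leaning out of its top (to 70 mm above the sole) and a brass button at its +x end; about 0.22 kg; grip it across y, high on the sides so that the fingers stay clear of the insert; the point is in the middle of the wooden body, 25 mm above the sole, z up
- oil_can_mid (a point): square metal oil can, upright: body 42 x 42 mm (sides along x and y) and 80 mm tall, with a black round cap of 18 mm diameter on top, 96 mm tall in all; about 0.16 kg; the point is on its upright axis, half-way up its height, z up (48 mm above its foot)
- glue_bottle_mid (a point): round white glue bottle, upright: body 38 mm in diameter and 80 mm tall, then a cone and a thin grey nozzle, 110 mm tall in all; about 0.12 kg; the point is on its upright axis, half-way up its height, z up (55 mm above its foot)
- offcut_mid (a point): plain brown wooden block, a look-alike of the plane's body without blade, wedge or button: 92 mm along x, 36 mm along y, 50 mm tall, not part of the kit; the point is on its upright axis, half-way up its height, z up (25 mm above the bench)
- finial_mid (a point): turned pale wooden finial, a look-alike of the mallet: thin round foot of 64 mm diameter and 16 mm height, slender waisted stem (20 to 28 mm) and a bulb of 40 mm diameter at the top, 145 mm tall in all, not part of the kit; the point is on its upright axis, half-way up its height, z up (72.5 mm above the bench)
Things that resemble listed ones, but are neither listed nor needed, are in the scene too. Leave any green or purple look-alike of the part that bears plane_mid alone.

How it is judged:
At the end, for the whole second after the job is handed in: Mallet in the large round recess, bottle in the small round, can in the square, plane in the oblong, each within 21 mm of its centre; all upright (0.08 rad), at most 4 mm off the recess floor, at rest. Block and finial upright, within 25 mm of their starts (horizontal distance between mallet_mid and bay_large_round below 0.021 m and z of mallet_mid in the frame of bay_large_round below 0.0855 m and angle between each of mallet_mid, plane_mid, oil_can_mid, glue_bottle_mid, offcut_mid, finial_mid's own z axis and vertical below 0.08 rad and linear speed of each of mallet, plane, oil_can, glue_bottle below 0.02 m/s and horizontal distance between plane_mid and bay_oblong below 0.021 m and z of plane_mid in the frame of bay_oblong below 0.033 m and horizontal distance between oil_can_mid and bay_square below 0.021 m and z of oil_can_mid in the frame of bay_square below 0.056 m and horizontal distance between glue_bottle_mid and bay_small_round below 0.021 m and z of glue_bottle_mid in the frame of bay_small_round below 0.063 m and distance of each of offcut_mid, finial_mid from where it was at the start of the episode below 0.025 m); the robot touches nothing.
It fails at once if the plain block or the finial is pushed away or knocked over (moved more than 25 mm or tilted more than 0.3 rad) (distance of any of offcut_mid, finial_mid from where it was at the start of the episode above 0.025 m or angle between any of offcut_mid, finial_mid's own z axis and vertical above 0.3 rad).
It fails at once if the oil can or the glue bottle is tipped (more than 0.6 rad) (angle between any of oil_can_mid, glue_bottle_mid's own z axis and vertical above 0.6 rad).
It also fails if it takes over 112 s, if anything falls off the work surface, if the arm or the gripper's body presses on something with over 40 N, if the wrist force passes 120 N, or if a joint passes its speed limit or range.

## Working session

There is one attempt and no reset: what is moved stays moved. The work goes in short steps, Python scripts to look and compute and a shell command to move; the robot and the scene stay as the last step left them, time stands still between calls to the robot, and variables do not carry over. Pictures are saved under pics/ and viewed, at most 14 in all, crops included, and the job is handed in when it is done.

```bash
mkdir -p pics; cat > h.py <<'E'
from rig import robot, vision, job
import numpy as np, cv2
from scipy.spatial.transform import Rotation as R
def cam(n):
    o=robot.get_obs(); c=vision.camera(n)
    if n=="wrist":
        T=np.eye(4);T[:3,:3]=R.from_quat(o["tool_rot"]).as_matrix();T[:3,3]=o["position"]
        c["cam_to_world"]=T@c["hand_eye"]
    return c
def ray(c,p,z):
    M=c["cam_to_world"]; d=M[:3,:3]@np.linalg.inv(c["K"])@np.array([p[1],p[0],1.])
    o=M[:3,3]; return o+d*(z-o[2])/d[2]
def save(c,f,box=None,s=1):
    im=c["frame"][:,:,::-1]
    if box: im=im[box[0]:box[1],box[2]:box[3]]
    cv2.imwrite("pics/"+f,cv2.resize(im,None,fx=s,fy=s,interpolation=cv2.INTER_CUBIC))
E
python3 - <<'E'
from h import *
o=robot.get_obs();print(o["time"],o["position"],R.from_quat(o["tool_rot"]).as_matrix().round(3).tolist())
N=dict(bay_large_round=.015,bay_small_round=.015,bay_square=.015,bay_oblong=.015,mallet_mid=.0775,plane_mid=.025,oil_can_mid=.048,glue_bottle_mid=.055,offcut_mid=.025,finial_mid=.0725)
for n in("top","scene"):
    c=cam(n);save(c,n+"0.png");print(n,c["cam_to_world"][:3,3].round(3))
    for l,z in N.items():
        print(l,[(round(d["conf"],2),np.round(d["point"]).astype(int).tolist(),ray(c,d["point"],z)[:2].round(3).tolist()) for d in vision.look_for(n,l)[:4]])
E
```

```text
0.0 [0.26562392 0.56487687 0.19048497] [[-0.905, 0.426, -0.001], [0.426, 0.905, -0.002], [0.0, -0.002, -1.0]]
top [0.431 0.042 1.747]
bay_large_round [(0.65, [226, 314], [0.468, 0.063])]
bay_small_round [(0.67, [186, 333], [0.599, -0.003])]
bay_square [(0.63, [222, 344], [0.48, -0.04]), (0.25, [215, 416], [0.499, -0.281])]
bay_oblong [(0.67, [186, 303], [0.599, 0.097])]
mallet_mid [(0.73, [215, 414], [0.497, -0.262])]
plane_mid [(0.89, [199, 175], [0.558, 0.524]), (0.83, [181, 222], [0.618, 0.368]), (0.53, [218, 251], [0.495, 0.27])]
oil_can_mid [(0.63, [248, 249], [0.396, 0.275])]
glue_bottle_mid [(0.72, [221, 212], [0.485, 0.392])]
offcut_mid [(0.58, [246, 415], [0.398, -0.272])]
finial_mid [(0.88, [215, 446], [0.498, -0.366])]
scene [0.975 0.428 0.815]
bay_large_round [(0.72, [200, 305], [0.483, -0.029]), (0.65, [211, 335], [0.457, 0.059])]
bay_small_round [(0.73, [230, 280], [0.603, -0.01])]
bay_square [(0.75, [198, 303], [0.482, -0.038])]
bay_oblong [(0.85, [245, 317], [0.576, 0.094]), (0.72, [228, 280], [0.598, -0.016])]
mallet_mid [(0.78, [153, 238], [0.515, -0.259])]
plane_mid [(0.75, [320, 401], [0.609, 0.368]), (0.6, [262, 395], [0.494, 0.276]), (0.57, [346, 474], [0.558, 0.517]), (0.53, [140, 217], [0.486, -0.403])]
oil_can_mid [(0.58, [232, 422], [0.388, 0.285])]
glue_bottle_mid [(0.65, [284, 444], [0.489, 0.399]), (0.27, [263, 390], [0.521, 0.275])]
offcut_mid [(0.92, [141, 269], [0.379, -0.274])]
finial_mid []
```

View pics/top0.png

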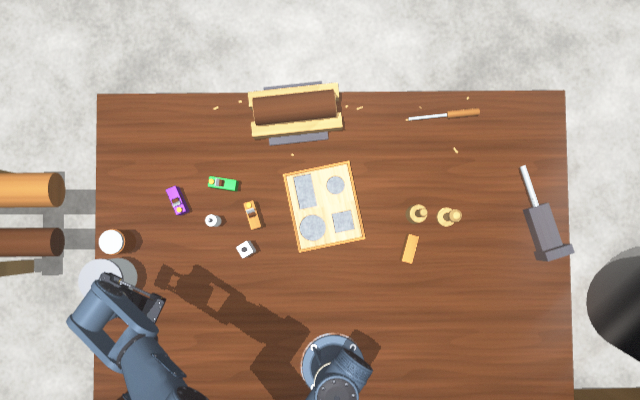

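View pics/scene0.png

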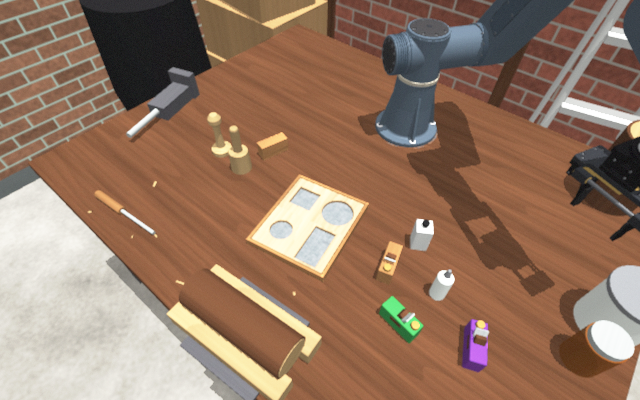

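The scene picture settles the look-alikes:
- **Planes:** green (183,222 in top), purple (199,175) and brown (214,252). Brown, with blade and button, fits plane_mid.
- **Turned parts:** the one with the thick head at (150,238 in scene) is the mallet. The one with the thin foot and bulb at (135,218) is the finial.
- **Offcut:** the plain block at (145,270).

Next I'll look from close up with the wrist camera.

```bash
cat >> h.py <<'E'
def go(x,y,z,yaw=None):
    """rows' numbers to world TCP x,y,z with tool y axis at yaw deg (mod 180)"""
    o=robot.get_obs();M=R.from_quat(o["tool_rot"]).as_matrix()
    d=M.T@(np.array([x,y,z])-o["position"])/.3
    a=0
    if yaw is not None:
        cur=np.degrees(np.arctan2(M[1,1],M[0,1])); a=-((yaw-cur+90)%180-90)/360
    print("row",d.round(4).tolist(),round(a,4)); 
E
python3 - <<'E'
from h import *
c=cam("wrist");print(c["hand_eye"].round(3).tolist(),c["K"].tolist())
go(.44,.33,.36,90)
E
```

```text
[[0.0, -0.956, -0.294, 0.082], [1.0, 0.0, 0.0, 0.001], [0.0, -0.294, 0.956, -0.193], [0.0, 0.0, 0.0, 1.0]] [[333.18036314187555, 0.0, 323.1799549843096], [0.0, 333.18036314187555, 203.9832871281711], [0.0, 0.0, 1.0]]
row [-0.8589, -0.4635, -0.5618] -0.07
```

```bash
python3 -c "
from h import *
go(.40,.22,.33,90)"
```

```text
row [-0.8944, -0.852, -0.4618] -0.07
```

```bash
python3 -m handwheel '[[-0.1,-0.08,-0.05,-0.02],[-0.2,-0.18,-0.12,-0.035],[-0.3,-0.28,-0.2,-0.05],[-0.4,-0.38,-0.3,-0.07],[-0.5,-0.48,-0.4,-0.07],[-0.6,-0.58,-0.46,-0.07],[-0.7,-0.68,-0.46,-0.07],[-0.8,-0.77,-0.46,-0.07],[-0.89,-0.85,-0.46,-0.07],[-0.89,-0.85,-0.46,-0.07],[-0.89,-0.85,-0.46,-0.07],[-0.89,-0.85,-0.46,-0.07],[-0.89,-0.85,-0.46,-0.07]]' 100 20
python3 - <<'E'
from h import *
c=cam("wrist");save(c,"w1.png")
N=dict(bay_large_round=.015,bay_small_round=.015,bay_square=.015,bay_oblong=.015,plane_mid=.025,oil_can_mid=.048,glue_bottle_mid=.055)
for l,z in N.items():
    for d in vision.outline_of("wrist",l)[:3]:
        m=d["mask"]; cn,_=cv2.findContours(m.astype(np.uint8),0,2)
        k=max(cn,key=cv2.contourArea)[:,0,::-1]; zz={.015:.02,.025:.05,.048:.08,.055:.08}[z]
        w=np.array([ray(c,p,zz)[:2] for p in k]);r=cv2.minAreaRect((w*1000).astype(np.float32))
        print(l,round(d["conf"],2),np.round(d["point"]).tolist(),ray(c,d["point"],z)[:2].round(3).tolist(),np.round(np.r_[r[0],r[1],r[2]],1))
E
```

```text
time: 2.23
position: [0.3988, 0.2215, 0.3294]
tool_rot: [0.0, 1.0, 0.0, -0.0]
ft_force: [0.2, -0.7, -0.3]
grip_width: 0.0871
grip_force: 0.0
bay_large_round 0.86 [194.0, 226.0] [0.457, 0.07] [459.9  68.3 127.9 107.7  10.7]
bay_small_round 0.64 [258.0, 177.0] [0.569, -0.022] [576.5 -13.1  75.3 102.2  13.6]
bay_square 0.95 [207.0, 160.0] [0.479, -0.037] [479.8 -33.8 124.5 104.3  11.3]
bay_oblong 0.91 [255.0, 255.0] [0.564, 0.108] [573.5  90.1 111.  106.2  11. ]
plane_mid 0.94 [225.0, 348.0] [0.506, 0.263] [497.1 263.7 105.7  35.4  16.8]
plane_mid 0.68 [239.0, 502.0] [0.53, 0.512] [523.7 495.4  73.8  51.3  23.3]
plane_mid 0.67 [277.0, 388.0] [0.599, 0.332] [580.2 333.   49.1  40.8  90. ]
oil_can_mid 0.71 [156.0, 367.0] [0.391, 0.285] [386.2 282.2  52.3  42.7  31.9]
glue_bottle_mid 0.66 [214.0, 439.0] [0.477, 0.395] [474.1 382.1  70.2  34.4  46.6]
```

View pics/w1.png

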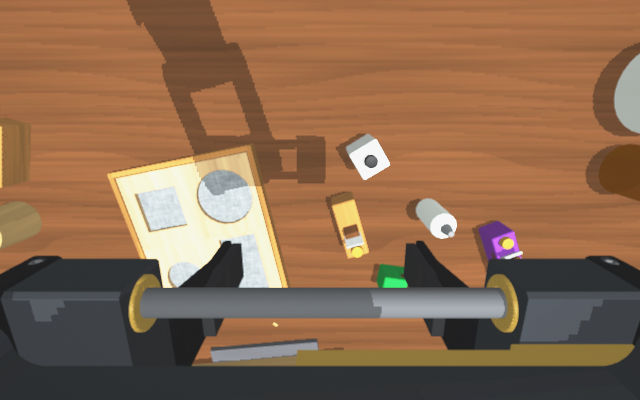

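```bash
python3 -c "
from h import *
go(.49,.264,.18,105)"
```

```text
row [-0.3045, 0.1405, 0.4978] -0.0414
```

```bash
python3 -m handwheel '[[-0.1,0.04,0.1,-0.015],[-0.2,0.09,0.2,-0.03],[-0.3,0.14,0.3,-0.041],[-0.3,0.14,0.4,-0.041],[-0.3,0.14,0.48,-0.041],[-0.3,0.14,0.5,-0.041],[-0.3,0.14,0.5,-0.041],[-0.3,0.14,0.5,-0.041]]'
cat >> h.py <<'E'
def meas(c,l,zz,n=1,cam="wrist"):
    for d in vision.outline_of(cam,l)[:n]:
        m=d["mask"]; cn,_=cv2.findContours(m.astype(np.uint8),0,2)
        k=max(cn,key=cv2.contourArea)[:,0,::-1]
        w=np.array([ray(c,p,zz)[:2] for p in k]);r=cv2.minAreaRect((w*1000).astype(np.float32))
        print(l,round(d["conf"],2),np.round(d["point"]).tolist(),ray(c,d["point"],zz)[:2].round(3).tolist(),np.round(np.r_[r[0],r[1],r[2]],1))
E
python3 - <<'E'
from h import *
c=cam("wrist");save(c,"w2.png");meas(c,"plane_mid",.05,3);meas(c,"oil_can_mid",.08);meas(c,"glue_bottle_mid",.08);meas(c,"bay_large_round",.02)
E
```

```text
time: 3.3
position: [0.4894, 0.2634, 0.1802]
tool_rot: [-0.129, 0.992, 0.0, 0.0]
ft_force: [0.5, -0.2, 0.2]
grip_width: 0.0871
grip_force: 0.0
plane_mid 0.83 [283.0, 373.0] [0.581, 0.346] [570.6 341.9  29.2  77.   14.8]
plane_mid 0.67 [247.0, 511.0] [0.503, 0.474] [503.5 479.7  20.8  57.2  14.8]
plane_mid 0.63 [193.0, 317.0] [0.498, 0.261] [500.4 263.8  98.1  36.5  16.7]
oil_can_mid 0.71 [92.0, 374.0] [0.393, 0.284] [392.6 283.   42.5  47.8  30.2]
bay_large_round 0.6 [99.0, 144.0] [0.455, 0.068] [460.3  68.4 124.  106.3  11.1]
```

View pics/w2.png

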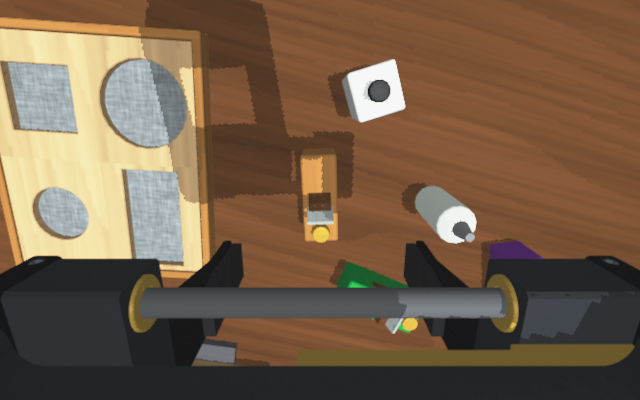

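```bash
python3 - <<'E'
from h import *
c=cam("wrist")
f=lambda p,z:(ray(c,p,z)[:2]*1000).round(0).tolist()
print("plane",[f(p,.05) for p in[(150,302),(150,337),(240,305),(240,338)]])
print("obl",[f(p,.02) for p in[(170,123),(167,179),(265,132),(263,184)]],f((216,154),.02))
print("sm",f((213,61),.018),"lg",f((102,144),.018),"sq",f((98,42),.018))
im=cv2.cvtColor(c["frame"],cv2.COLOR_RGB2HSV)
g=((im[:,:,1]<60)&(im[:,:,2]>70)).astype(np.uint8);g[:,200:]=0;g[272:]=0
n,L,s,ct=cv2.connectedComponentsWithStats(g)
for i in range(1,n):
    if s[i,4]>300:
        k=cv2.findContours((L==i).astype(np.uint8),0,2)[0][0][:,0,::-1]
        r=cv2.minAreaRect(np.array([ray(c,p,.015)[:2]*1000 for p in k],np.float32));print(s[i],ct[i].round(),np.round(np.r_[r[0],r[1],r[2]],1))
go(.4935,.264,.030,105)
E
```

```text
plane [[461.0, 236.0], [452.0, 269.0], [552.0, 262.0], [543.0, 295.0]]
obl [[536.0, 54.0], [517.0, 112.0], [648.0, 73.0], [630.0, 132.0]] [580.0, 92.0]
sm [604.0, -11.0] lg [459.0, 67.0] sq [482.0, -33.0]
[ 105   58   82   89 5612] [145. 102.] [461.   67.9  84.9  84.3  57.9]
[   8   61   70   71 3919] [43. 96.] [481.  -34.2  65.8  59.9  11.2]
[ 126  168   58   93 4475] [156. 214.] [582.   91.9 109.5  56.6  11.1]
[  39  186   51   50 1902] [ 64. 211.] [602.7  -9.9  57.8  55.5   2.6]
row [-0.0109, -0.001, 0.5035] -0.0007
```

Brown plane confirmed: blade, wedge and brass button at (234,320), centre about (0.501, 0.265), yaw 16°.

```bash
python3 -c "
from h import *
go(.501,.265,.030,106)"
python3 -m handwheel '[[-0.038,-0.005,0.1,-0.003],[-0.038,-0.005,0.2,-0.003],[-0.038,-0.005,0.3,-0.003],[-0.038,-0.005,0.4,-0.003],[-0.038,-0.005,0.46,-0.003],[-0.038,-0.005,0.5,-0.003],[-0.038,-0.005,0.5,-0.003],[-0.038,-0.005,0.5,-0.003]]' 100 25
python3 -m handwheel '[[0,0,0,0],[0,0,0,0],[0,0,0,0],[0,0,0,0],[0,0,0,0],[0,0,0,0],[0,0,0,0],[0,0,0,0],[0,0,0,0]]' 20 25
```

```text
row [-0.0359, -0.0042, 0.5036] -0.0034
time: 4.27
position: [0.5006, 0.2646, 0.0296]
tool_rot: [-0.138, 0.99, -0.0, -0.0]
ft_force: [0.6, 0.0, 0.0]
grip_width: 0.087
grip_force: 0.0
time: 5.02
position: [0.5005, 0.2646, 0.0294]
tool_rot: [-0.138, 0.99, -0.0, -0.0]
ft_force: [0.9, -0.4, 0.6]
grip_width: 0.035
grip_force: 0.0
```

```bash
python3 -m handwheel '[[0,0,0,0],[0,0,0,0],[0,0,0,0],[0,0,0,0],[0,0,0,0]]' 10 25
python3 -c "
from h import *
go(.501,.265,.10)
go(.582,.092,.09,101.2)"
```

```text
time: 5.43
position: [0.5005, 0.2646, 0.0294]
tool_rot: [-0.138, 0.99, 0.0, -0.0]
ft_force: [-0.2, -0.1, -0.4]
grip_width: 0.0098
grip_force: 0.0
row [-0.0021, 0.0009, -0.2353] 0
row [-0.1044, -0.6276, -0.202] 0.0129
```

```bash
python3 -c "
from h import *
c=cam('wrist');save(c,'w3.png');print(robot.get_obs())"
```

```text
{'time': 5.4833, 'q': array([ 2.88917550e-01,  6.83328493e-01,  1.70725114e+00, -8.45696054e-06,
        7.51068103e-01, -1.55835233e+00]), 'joint_velocities': array([-7.59641018e-05, -1.76145992e-03, -3.79863377e-04,  2.15603903e-05,
       -9.61589083e-06, -6.37693634e-04]), 'joint_torque': array([-1.86449133e-04, -4.31321597e+01, -1.01482040e+01, -2.45705066e-02,
        7.77619681e-02,  7.07373786e-06]), 'position': array([0.50047993, 0.26455735, 0.02942616]), 'tool_rot': array([-1.37799989e-01,  9.90460076e-01, -6.98680576e-06, -2.67942996e-05]), 'ft_force': array([ 0.13749714,  0.09370061, -0.25578727]), 'moment': array([ 0.01333955, -0.00867042, -0.01891695]), 'grip_force': 0.0, 'grip_width': 0.009410396016958747}
```

View pics/w3.png

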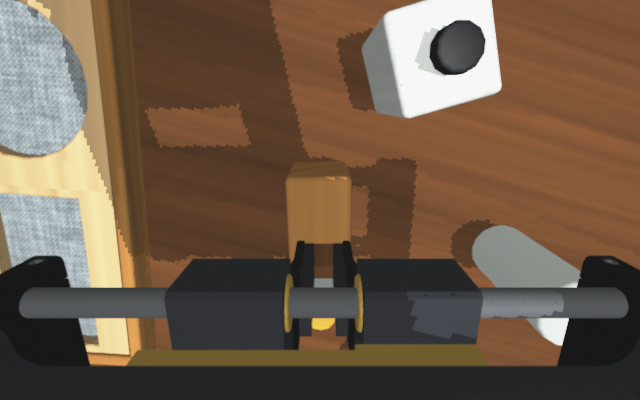

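The gripper seems to close with nothing in it (9 mm). I'll check from the side.

```bash
python3 -c "
from h import *
c=cam('scene');save(c,'s1.png',(170,350,320,520),4)"
```

```text
(no output)
```

View pics/s1.png

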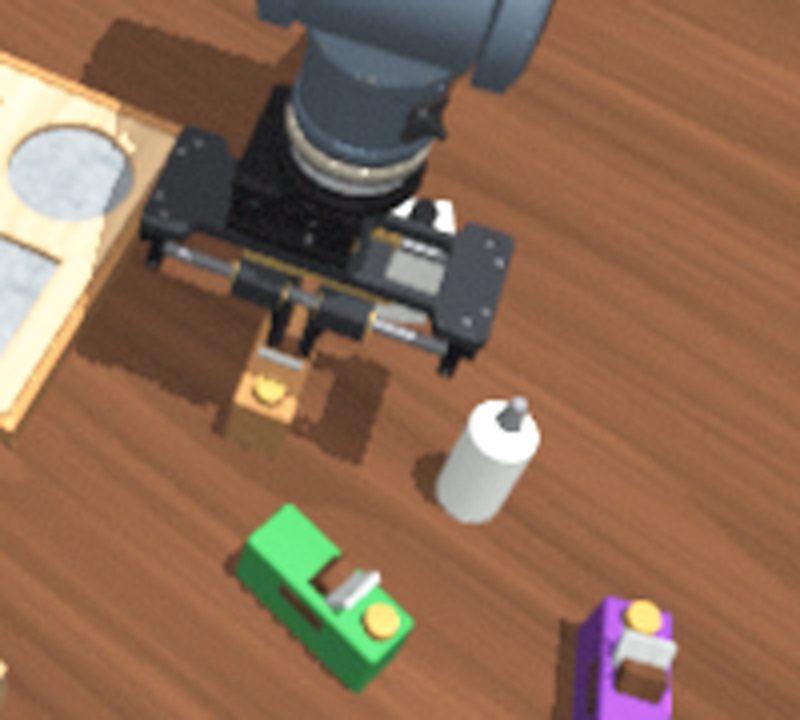

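```bash
python3 -c "
from h import *
c=cam('scene');Mi=np.linalg.inv(c['cam_to_world'])
w=cam('wrist')
for z in(.0214,.05,.08):
  for k in(w,c):
    p=np.linalg.inv(k['cam_to_world'])@[.5005,.2646,z,1];u=k['K']@p[:3];print(z,(u[:2]/u[2]).round(1))
for p in[(264,387.5),(275,386),(259,393)]: print(ray(c,p,.05).round(3))
o=w['frame'];print(w['cam_to_world'][:3,3])
save(w,'w4.png',(140,345,240,410),4)
"
```

```text
0.0214 [320.9 231.7]
0.0214 [389. 262.]
0.05 [320.5 250.6]
0.05 [390.9 255.9]
0.08 [320.  277.3]
0.08 [392.9 249.2]
[0.525 0.271 0.05 ]
[0.551 0.284 0.05 ]
[0.504 0.273 0.05 ]
[0.4225079  0.24404114 0.22255613]
```

View pics/w4.png

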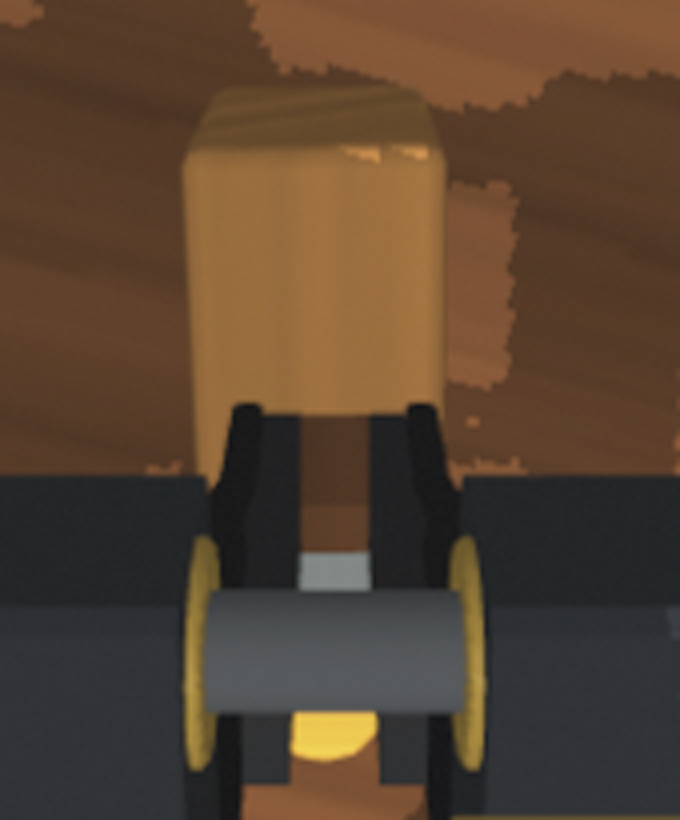

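The fingers passed into the throat around the wedge, where nothing solid stops them. I'll open, shift 24 mm to the solid front part and close there.

```bash
python3 -m handwheel '[[0,0,0,0],[0,0,0,0],[0,0,0,0],[0,0,0,0],[0,0,0,0],[0,0,0,0],[0,0,0,0],[0,0,0,0],[0,0,0,0],[0.04,0,0,0],[0.08,0,0,0],[0.08,0,0,0]]' 100 35
python3 -m handwheel '[[0,0,0,0],[0,0,0,0],[0,0,0,0],[0,0,0,0],[0,0,0,0],[0,0,0,0],[0,0,0,0],[0,0,0,0],[0,0,0,0],[0,0,0,0],[0,0,0,0],[0,0,0,0]]' 25 35
```

```text
time: 6.63
position: [0.474, 0.2572, 0.0291]
tool_rot: [-0.138, 0.99, -0.0, -0.002]
ft_force: [-0.5, 0.5, -0.2]
grip_width: 0.0808
grip_force: 0.0
time: 7.63
position: [0.4774, 0.258, 0.0295]
tool_rot: [-0.138, 0.99, -0.0, 0.0]
ft_force: [-0.2, 0.8, -0.2]
grip_width: 0.0229
grip_force: 0.0
```

The fingertips show at row 242 even when unoccluded, so by the hand-eye calibration they end about 25 mm behind the stated TCP, and the fingers closed above the body. I'll open, go back to the plane's centre and go lower, then check.

```bash
python3 -m handwheel '[[0,0,0,0],[0,0,0,0],[0,0,0,0],[0,0,0,0],[0,0,0,0],[0,0,0,0],[0,0,0,0],[0,0,0,0],[-0.04,0,0,0],[-0.08,0,0,0],[-0.08,0,0.02,0],[-0.08,0,0.04,0],[-0.08,0,0.06,0],[-0.08,0,0.06,0]]' 100 35
python3 -c "
from h import *
c=cam('wrist');save(c,'w5.png',(140,345,140,500),2)"
```

```text
time: 8.8
position: [0.4981, 0.2639, 0.0097]
tool_rot: [-0.138, 0.99, -0.0, -0.002]
ft_force: [-0.1, -0.6, -0.3]
grip_width: 0.0867
grip_force: 0.0
```

View pics/w5.png

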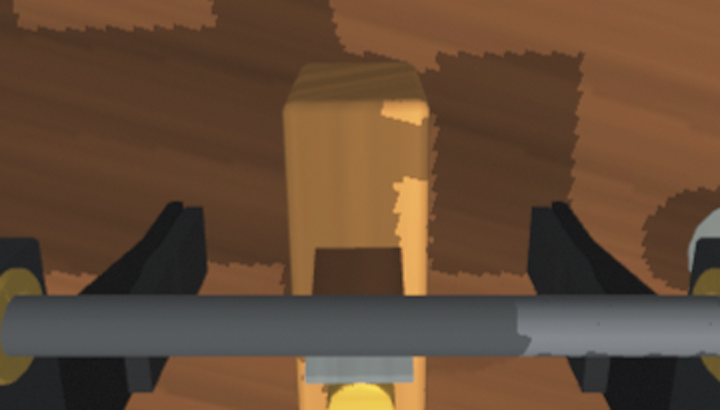

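```bash
python3 -m handwheel '[[0,0,0,0],[0,0,0,0],[0,0,0,0],[0,0,0,0],[0,0,0,0],[0,0,0,0],[0,0,0,0],[0,0,0,0],[0,0,0,0],[0,0,0,0],[0,0,0,0],[0,0,0,0]]' 25 35
```

```text
time: 9.85
position: [0.5007, 0.2644, 0.0115]
tool_rot: [-0.138, 0.99, -0.0, 0.0]
ft_force: [1.2, -1.8, 1.9]
grip_width: 0.0356
grip_force: 34.9
```

Gripped at 35.6 mm with 35 N. Lift and carry to the oblong recess.

```bash
python3 -m handwheel '[[0,0,-0.05,0],[0,0,-0.11,0],[0,0,-0.17,0],[0,0,-0.22,0],[0,0,-0.22,0],[0,0,-0.22,0]]'
python3 -c "
from h import *
go(.582,.092,.075,101.2)"
```

```text
time: 10.35
position: [0.5005, 0.2648, 0.0775]
tool_rot: [-0.138, 0.99, 0.0, 0.0]
ft_force: [0.0, 0.4, -2.7]
grip_width: 0.0353
grip_force: 34.9
row [-0.1041, -0.6283, 0.0083] 0.0129
```

```bash
python3 -m handwheel '[[-0.01,-0.06,0,0.002],[-0.02,-0.13,0,0.004],[-0.035,-0.21,0,0.006],[-0.05,-0.3,0,0.008],[-0.065,-0.39,0,0.01],[-0.08,-0.48,0,0.013],[-0.095,-0.56,0,0.013],[-0.104,-0.61,0,0.013],[-0.104,-0.628,0,0.013],[-0.104,-0.628,0,0.013],[-0.104,-0.628,0,0.013]]'
python3 - <<'E'
from h import *
c=cam("wrist")
save(c,"w6.png");go(.582,.092,.023,101.2)
E
```

```text
time: 11.27
position: [0.5805, 0.0926, 0.0766]
tool_rot: [-0.097, 0.995, 0.001, -0.001]
ft_force: [-0.7, -0.6, -2.0]
grip_width: 0.0355
grip_force: 34.9
row [-0.0048, -0.0047, 0.1794] -0.0
```

View pics/w6.png

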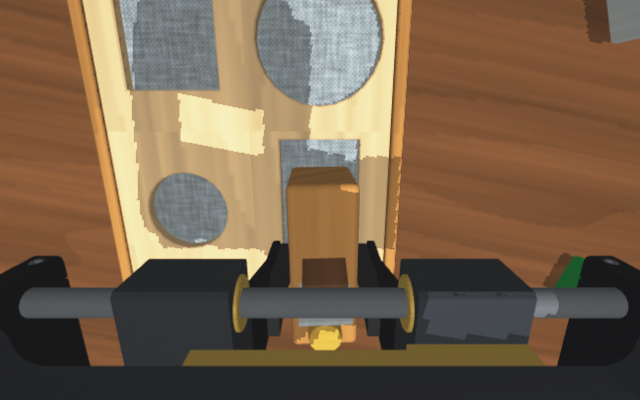

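```bash
python3 -m handwheel '[[0,0,0.04,0],[0,0,0.08,0],[0,0,0.12,0],[0,0,0.15,0],[0,0,0.17,0],[0,0,0.178,0],[0,0,0.178,0],[0,0,0.178,0]]'
```

```text
time: 11.98
position: [0.5821, 0.0919, 0.024]
tool_rot: [-0.097, 0.995, 0.0, 0.0]
ft_force: [-0.0, 0.3, -1.9]
grip_width: 0.0356
grip_force: 34.9
```

```bash
python3 -m handwheel '[[0,0,0.004,0],[0,0,0.007,0],[0,0,0.007,0],[0,0,0.007,0]]'
python3 -m handwheel '[[0,0,0,0],[0,0,0,0],[0,0,0,0],[0,0,0,0],[0,0,0,0],[0,0,0,0],[0,0,-0.03,0],[0,0,-0.1,0],[0,0,-0.2,0],[0,0,-0.3,0],[0,0,-0.4,0],[0,0,-0.5,0],[0,0,-0.55,0],[0,0,-0.55,0],[0,0,-0.55,0]]' 100
python3 -c "
from h import *
c=cam('wrist');meas(c,'plane_mid',.06,1)
go(.393,.283,.20,120)"
```

```text
time: 12.32
position: [0.5821, 0.0918, 0.0222]
tool_rot: [-0.097, 0.995, -0.0, 0.0]
ft_force: [0.3, 0.2, -2.6]
grip_width: 0.0353
grip_force: 34.9
time: 13.57
position: [0.5823, 0.0919, 0.1883]
tool_rot: [-0.097, 0.995, -0.0, 0.001]
ft_force: [-0.2, -0.3, -0.3]
grip_width: 0.0869
grip_force: 0.0
plane_mid 0.89 [240.0, 535.0] [0.596, 0.322] [600.4 338.2 117.5  41.9  80.6]
row [0.4906, 0.7461, -0.0454] -0.0523
```

```bash
python3 -m handwheel '[[0.06,0.09,0,-0.01],[0.12,0.18,0,-0.02],[0.18,0.28,0,-0.03],[0.25,0.38,0,-0.04],[0.31,0.48,0,-0.047],[0.37,0.57,0,-0.047],[0.43,0.66,0,-0.047],[0.48,0.73,0,-0.047],[0.49,0.746,0,-0.047],[0.49,0.746,0,-0.047],[0.49,0.746,0,-0.047]]'
python3 - <<'E'
from h import *
c=cam("wrist");save(c,"w7.png");meas(c,"oil_can_mid",.08,1);meas(c,"glue_bottle_mid",.08,1)
E
```

```text
time: 14.58
position: [0.3945, 0.2826, 0.1861]
tool_rot: [-0.243, 0.97, -0.0, -0.001]
ft_force: [-0.1, -0.7, -0.0]
grip_width: 0.087
grip_force: 0.0
oil_can_mid 0.74 [183.0, 322.0] [0.387, 0.279] [385.3 281.7  52.   41.4  32.6]
glue_bottle_mid 0.95 [279.0, 375.0] [0.449, 0.373] [449.  363.6  24.7  30.8  28.2]
```

View pics/w7.png

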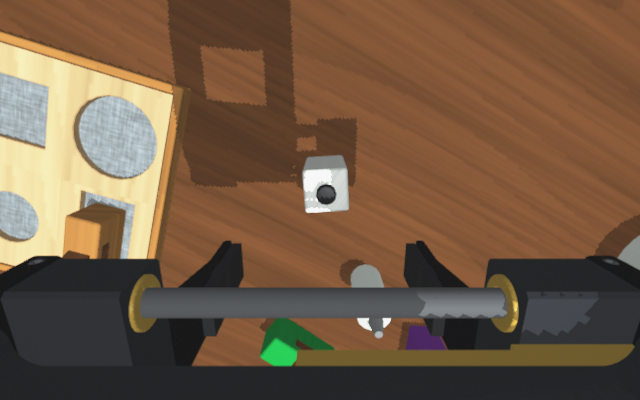

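```bash
python3 - <<'E'
from h import *
c=cam("wrist")
P=np.array([ray(c,p,.08)[:2] for p in[(170,303),(168,346),(213,304),(210,349)]]);print(P.round(3).tolist());m=P.mean(0);print(m)
for a,b in((0,1),(2,3),(0,2),(1,3)): d=P[b]-P[a];print(np.degrees(np.arctan2(d[1],d[0])).round(1))
go(m[0],m[1],.038,121)
E
```

```text
[[0.385, 0.257], [0.365, 0.291], [0.422, 0.277], [0.399, 0.313]]
[0.39288037 0.28471929]
120.7
122.0
28.3
33.2
row [0.0037, 0.0119, 0.4957] -0.0084
```

```bash
python3 -m handwheel '[[0.004,0.012,0.1,-0.008],[0.004,0.012,0.2,-0.008],[0.004,0.012,0.3,-0.008],[0.004,0.012,0.38,-0.008],[0.004,0.012,0.44,-0.008],[0.004,0.012,0.48,-0.008],[0.004,0.012,0.5,-0.008],[0.004,0.012,0.5,-0.008],[0.004,0.012,0.5,-0.008]]' 100 25
python3 -m handwheel '[[0,0,0,0],[0,0,0,0],[0,0,0,0],[0,0,0,0],[0,0,0,0],[0,0,0,0],[0,0,0,0],[0,0,0,0],[0,0,0,0],[0,0,0,0],[0,0,0,0],[0,0,0,0]]' 35 25
```

```text
time: 15.53
position: [0.3923, 0.2853, 0.037]
tool_rot: [-0.266, 0.964, -0.0, 0.0]
ft_force: [-0.1, -0.0, 0.2]
grip_width: 0.0869
grip_force: 0.0
time: 16.53
position: [0.3917, 0.2856, 0.037]
tool_rot: [-0.267, 0.964, 0.0, 0.0]
ft_force: [-0.3, -0.6, 2.0]
grip_width: 0.0418
grip_force: 24.9
```

```bash
python3 -m handwheel '[[0,0,-0.04,0],[0,0,-0.1,0],[0,0,-0.16,0],[0,0,-0.2,0],[0,0,-0.21,0],[0,0,-0.21,0]]'
python3 -c "
from h import *
go(.481,-.0345,.1,101.2)"
```

```text
time: 17.03
position: [0.392, 0.2858, 0.1005]
tool_rot: [-0.267, 0.964, 0.0, 0.001]
ft_force: [-0.2, -0.3, -1.3]
grip_width: 0.0412
grip_force: 24.9
row [0.2949, -1.0681, 0.0014] 0.0549
```

```bash
python3 -m handwheel '[[0.015,-0.05,0,0.004],[0.03,-0.12,0,0.01],[0.06,-0.21,0,0.018],[0.085,-0.31,0,0.025],[0.11,-0.41,0,0.032],[0.14,-0.51,0,0.04],[0.17,-0.61,0,0.048],[0.2,-0.71,0,0.055],[0.22,-0.8,0,0.055],[0.25,-0.88,0,0.055],[0.26,-0.92,0,0.055],[0.26,-0.94,0,0.055],[0.26,-0.94,0,0.055]]'
python3 -c "
from h import *
go(.481,-.0345,.1,101.2)"
```

```text
time: 18.12
position: [0.4701, 0.003, 0.0993]
tool_rot: [-0.096, 0.995, 0.0, -0.0]
ft_force: [0.3, 0.0, -0.4]
grip_width: 0.0419
grip_force: 24.9
row [-0.0116, -0.1295, -0.0023] -0.0004
```

```bash
python3 -m handwheel '[[-0.004,-0.05,0,0],[-0.01,-0.1,0,0],[-0.012,-0.13,0,0],[-0.012,-0.13,0,0],[-0.012,-0.13,0,0]]'
python3 -c "
from h import *
c=cam('wrist');save(c,'w8.png');go(.481,-.0345,.049,101.2)"
```

```text
time: 18.53
position: [0.4803, -0.033, 0.0997]
tool_rot: [-0.097, 0.995, 0.0, -0.001]
ft_force: [-0.0, 0.4, -0.9]
grip_width: 0.042
grip_force: 24.9
row [-0.0023, -0.0066, 0.1691] -0.0
```

View pics/w8.png

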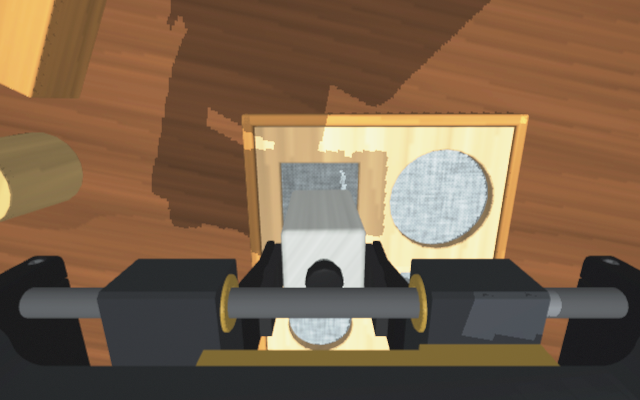

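```bash
python3 -m handwheel '[[0,-0.003,0.04,0],[0,-0.004,0.08,0],[0,-0.004,0.12,0],[0,-0.004,0.15,0],[0,-0.004,0.168,0],[0,-0.004,0.173,0],[0,-0.004,0.175,0],[0,-0.004,0.175,0],[0,-0.004,0.175,0]]'
python3 -m handwheel '[[0,0,0,0],[0,0,0,0],[0,0,0,0],[0,0,0,0],[0,0,0,0],[0,0,0,0],[0,0,-0.03,0],[0,0,-0.1,0],[0,0,-0.2,0],[0,0,-0.3,0],[0,0,-0.4,0],[0,0,-0.45,0],[0,0,-0.45,0],[0,0,-0.45,0]]' 100
python3 -c "
from h import *
c=cam('wrist');save(c,'w9.png')
c=cam('scene');meas(c,'glue_bottle_mid',.055,2,'scene')
go(.485,.394,.2,101)"
```

```text
time: 19.33
position: [0.4815, -0.0351, 0.0479]
tool_rot: [-0.097, 0.995, -0.0, 0.0]
ft_force: [0.3, -0.4, -1.8]
grip_width: 0.0416
grip_force: 24.9
time: 20.5
position: [0.4815, -0.0352, 0.1835]
tool_rot: [-0.097, 0.995, -0.001, 0.001]
ft_force: [0.4, 0.5, -0.1]
grip_width: 0.0871
grip_force: 0.0
glue_bottle_mid 0.86 [286.0, 442.0] [0.493, 0.398] [489.4 396.1  85.   38.9   3.8]
row [-0.2931, 1.3989, -0.0612] 0.0004
```

View pics/w9.png

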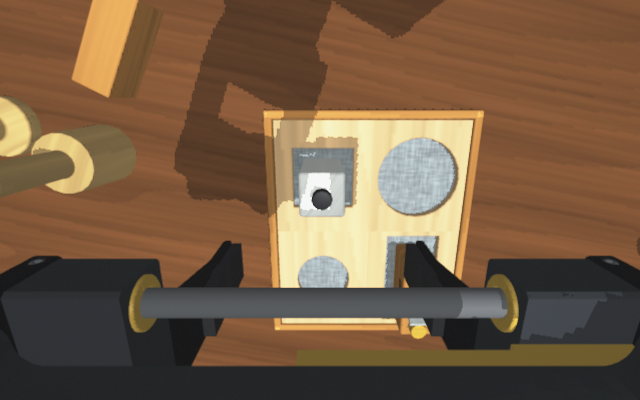

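The can stands in the square recess, with its cap at (199,321). Next is the bottle.

```bash
python3 -m handwheel '[[-0.03,0.1,0,0],[-0.05,0.22,0,0],[-0.08,0.35,0,0],[-0.11,0.48,0,0],[-0.13,0.61,0,0],[-0.16,0.74,0,0],[-0.19,0.87,0,0],[-0.2,0.95,0,0],[-0.2,0.95,0,0]]'
python3 -m handwheel '[[-0.03,0.1,0,0],[-0.05,0.22,0,0],[-0.08,0.34,0,0],[-0.09,0.42,0,0],[-0.09,0.45,0,0],[-0.09,0.45,0,0],[-0.09,0.45,0,0]]'
python3 - <<'E'
from h import *
c=cam("wrist");save(c,"w10.png");meas(c,"glue_bottle_mid",.08,1)
E
```

```text
time: 21.4
position: [0.4834, 0.2605, 0.1807]
tool_rot: [-0.1, 0.995, 0.001, -0.001]
ft_force: [-0.7, -0.3, 0.2]
grip_width: 0.0873
grip_force: 0.0
time: 21.98
position: [0.4844, 0.3923, 0.181]
tool_rot: [-0.097, 0.995, -0.001, -0.001]
ft_force: [-0.5, -0.0, -0.2]
grip_width: 0.0869
grip_force: 0.0
glue_bottle_mid 0.6 [187.0, 325.0] [0.477, 0.394] [479.  392.4  48.8  34.7  11.2]
```

View pics/w10.png

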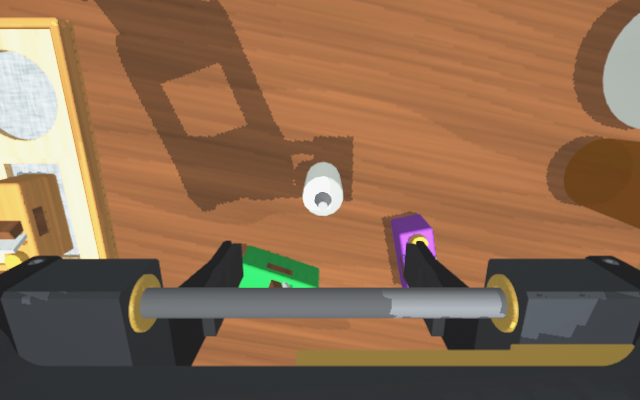

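```bash
python3 - <<'E'
from h import *
c=cam("wrist")
m=ray(c,(196,323),.08);print(m,ray(c,(215,390),.05),ray(c,(200,323),.11))
go(m[0],m[1],.027,101)
E
```

```text
[0.48671456 0.39333642 0.08      ] [0.50154867 0.46650657 0.05      ] [0.48185728 0.39244936 0.11      ]
row [-0.0066, 0.0046, 0.5169] 0.0002
```

```bash
python3 -m handwheel '[[-0.005,0.004,0.08,0],[-0.005,0.004,0.18,0],[-0.005,0.004,0.28,0],[-0.005,0.004,0.36,0],[-0.005,0.004,0.4,0],[-0.005,0.004,0.44,0],[-0.005,0.004,0.48,0],[-0.005,0.004,0.51,0],[-0.005,0.004,0.517,0],[-0.005,0.004,0.517,0],[-0.005,0.004,0.517,0]]' 75 20
python3 -m handwheel '[[0,0,0,0],[0,0,0,0],[0,0,0,0],[0,0,0,0],[0,0,0,0],[0,0,0,0],[0,0,0,0],[0,0,0,0],[0,0,0,0],[0,0,0,0],[0,0,0,0],[0,0,0,0]]' 28 20
```

```text
time: 23.05
position: [0.487, 0.3956, 0.028]
tool_rot: [-0.097, 0.995, 0.0, 0.001]
ft_force: [0.1, -0.4, 0.2]
grip_width: 0.0653
grip_force: 0.0
time: 24.05
position: [0.4866, 0.3953, 0.0275]
tool_rot: [-0.097, 0.995, 0.0, 0.0]
ft_force: [0.7, -0.5, 3.1]
grip_width: 0.0374
grip_force: 19.9
```

```bash
python3 -m handwheel '[[0,0,-0.04,0],[0,0,-0.1,0],[0,0,-0.18,0],[0,0,-0.27,0],[0,0,-0.36,0],[0,0,-0.42,0],[0,0,-0.43,0],[0,0,-0.43,0],[0,0,-0.43,0]]'
python3 -c "
from h import *
go(.603,-.01,.155,101.2)"
```

```text
time: 24.8
position: [0.4855, 0.3947, 0.1555]
tool_rot: [-0.097, 0.995, -0.0, -0.001]
ft_force: [1.0, 0.5, 0.0]
grip_width: 0.0376
grip_force: 19.8
row [-0.123, -1.3994, 0.0023] -0.0001
```

```bash
python3 -m handwheel '[[-0.005,-0.05,0,0],[-0.01,-0.12,0,0],[-0.02,-0.21,0,0],[-0.03,-0.31,0,0],[-0.04,-0.41,0,0],[-0.05,-0.51,0,0],[-0.06,-0.61,0,0],[-0.07,-0.71,0,0],[-0.08,-0.8,0,0],[-0.09,-0.87,0,0],[-0.09,-0.92,0,0],[-0.09,-0.94,0,0]]'
python3 -m handwheel '[[-0.005,-0.06,0,0],[-0.01,-0.14,0,0],[-0.015,-0.23,0,0],[-0.02,-0.32,0,0],[-0.03,-0.4,0,0],[-0.033,-0.45,0,0],[-0.033,-0.46,0,0],[-0.033,-0.46,0,0],[-0.033,-0.46,0,0]]'
python3 -c "
from h import *
c=cam('wrist');save(c,'w11.png');go(.603,-.01,.0375,101.2)"
```

```text
time: 25.8
position: [0.567, 0.1204, 0.1545]
tool_rot: [-0.096, 0.995, -0.0, -0.002]
ft_force: [-0.6, 0.3, -1.7]
grip_width: 0.0375
grip_force: 19.8
time: 26.55
position: [0.6029, -0.0085, 0.1557]
tool_rot: [-0.097, 0.995, 0.001, -0.001]
ft_force: [0.4, 0.1, -1.9]
grip_width: 0.0374
grip_force: 19.8
row [0.0003, -0.0065, 0.3947] 0.0001
```

View pics/w11.png

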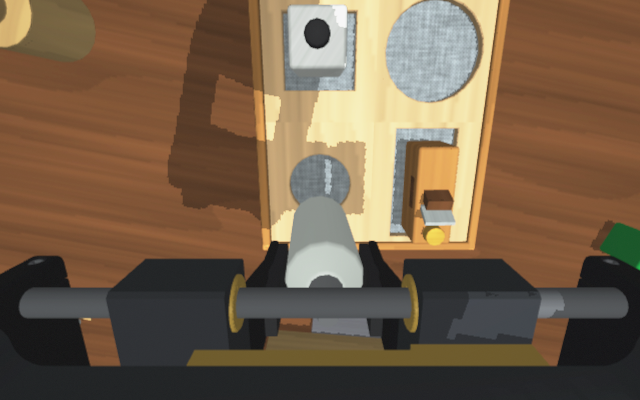

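```bash
python3 -m handwheel '[[0,-0.003,0.07,0],[0,-0.006,0.15,0],[0,-0.006,0.23,0],[0,-0.006,0.3,0],[0,-0.006,0.34,0],[0,-0.006,0.37,0],[0,-0.006,0.385,0],[0,-0.006,0.393,0],[0,-0.006,0.394,0],[0,-0.006,0.394,0]]'
python3 -m handwheel '[[0,0,0,0],[0,0,0,0],[0,0,0,0],[0,0,0,0],[0,0,0,0],[0,0,-0.03,0],[0,0,-0.1,0],[0,0,-0.2,0],[0,0,-0.3,0],[0,0,-0.4,0],[0,0,-0.5,0],[0,0,-0.6,0],[0,0,-0.64,0],[0,0,-0.64,0],[0,0,-0.64,0]]' 75
python3 -c "
from h import *
c=cam('wrist');save(c,'w12.png')
c=cam('top');meas(c,'mallet_mid',.035,1,'top')
c=cam('scene');meas(c,'mallet_mid',.0775,2,'scene')
c=cam('scene');meas(c,'finial_mid',.0775,2,'scene')
go(.497,-.262,.26,101)"
```

```text
time: 27.43
position: [0.6051, -0.0115, 0.039]
tool_rot: [-0.097, 0.995, -0.0, 0.001]
ft_force: [0.3, -0.0, -0.8]
grip_width: 0.0373
grip_force: 19.8
time: 28.68
position: [0.6044, -0.0114, 0.2311]
tool_rot: [-0.097, 0.995, -0.0, 0.001]
ft_force: [-0.5, -0.1, -0.4]
grip_width: 0.0655
grip_force: 0.0
mallet_mid 0.91 [216.0, 415.0] [0.496, -0.273] [ 506.  -279.6   72.9   59.5   89.5]
mallet_mid 0.96 [157.0, 238.0] [0.526, -0.245] [ 516.3 -251.8  163.4   58.6   54.5]
finial_mid 0.75 [143.0, 214.0] [0.532, -0.344] [ 490.2 -372.7  214.3   51.9   56.1]
finial_mid 0.44 [234.0, 285.0] [0.632, 0.039] [628.   21.9 115.8  96.9  10.2]
row [0.5108, -0.7508, -0.1034] 0.0004
```

View pics/w12.png

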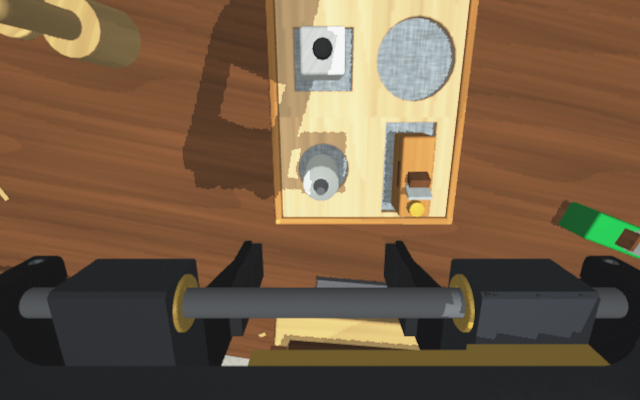

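Can, bottle and plane now stand in their recesses. The bottle nozzle is at (186,321) and the plane at (170,415). That was my last picture, since the viewing budget is used up. I'll locate the mallet numerically, by fitting its silhouette to the network's mask.

```bash
cat >> h.py <<'E'
from scipy.optimize import minimize
PARTS=dict(mallet_mid=[[(0,32),(70,29)],[(70,13),(155,13)]],finial_mid=[[(0,32),(16,32)],[(16,11),(110,12)],[(105,12),(125,20),(140,14),(145,8)]],glue_bottle_mid=[[(0,19),(80,19)],[(80,18),(95,5)],[(95,4),(110,3)]])
def fit(cams,l,x0,z0=0,near=None):
    """fit upright axis x,y from masks of several cameras"""
    data=[]
    for n in cams:
        c=cam(n); ds=vision.outline_of(n,l)
        for d in ds[:3]:
            print(n,round(d["conf"],2),np.round(d["point"]).tolist(),ray(c,d["point"],z0+.06)[:2].round(3).tolist())
        ds=[d for d in ds if np.hypot(*(ray(c,d["point"],z0+.06)[:2]-x0))<.06]
        if ds: data.append((np.linalg.inv(c["cam_to_world"]),c["K"],ds[0]["mask"]))
    t=np.linspace(0,2*np.pi,40)
    def cost(p):
        s=0
        for Mi,K,m in data:
            im=np.zeros(m.shape,np.uint8)
            for part in PARTS[l]:
                q=np.vstack([np.c_[p[0]+r/1e3*np.cos(t),p[1]+r/1e3*np.sin(t),0*t+z0+z/1e3,0*t+1] for z,r in part])
                u=(K@(q@Mi.T)[:,:3].T).T;u=u[:,:2]/u[:,2:]
                cv2.fillConvexPoly(im,cv2.convexHull((u*16).astype(np.int32)),1,shift=4)
            s+=1-(m&(im>0)).sum()/(m|(im>0)).sum()
        return s/len(data)
    r=minimize(cost,x0,method="Nelder-Mead",options=dict(initial_simplex=np.array(x0)+[[0,0],[.02,0],[0,.02]],xatol=2e-4,fatol=1e-4))
    print(l,r.x.round(4),"IoU",round(1-r.fun,3));return r.x
E
python3 -m handwheel '[[0.05,-0.07,-0.03,0],[0.1,-0.15,-0.06,0],[0.16,-0.24,-0.1,0],[0.23,-0.34,-0.1,0],[0.3,-0.44,-0.1,0],[0.37,-0.54,-0.1,0],[0.44,-0.64,-0.1,0],[0.49,-0.72,-0.1,0],[0.51,-0.75,-0.1,0],[0.51,-0.75,-0.1,0],[0.51,-0.75,-0.1,0]]' 65
python3 - <<'E'
from h import *
for n in("wrist","scene","top"): x=fit([n],"mallet_mid",[.5,-.265])
fit(["scene"],"finial_mid",[.5,-.36]);fit(["wrist"],"finial_mid",[.5,-.36])
E
```

```text
time: 29.95
position: [0.4976, -0.2614, 0.2597]
tool_rot: [-0.097, 0.995, 0.001, -0.0]
ft_force: [-0.0, 0.7, 1.0]
grip_width: 0.0568
grip_force: 0.0
wrist 0.85 [172.0, 310.0] [0.5, -0.275]
mallet_mid [ 0.5018 -0.2767] IoU 0.928
scene 0.63 [187.0, 304.0] [0.477, -0.038]
scene 0.55 [153.0, 239.0] [0.503, -0.274]
mallet_mid [ 0.4998 -0.276 ] IoU 0.946
top 0.72 [187.0, 329.0] [0.591, 0.011]Traceback (most recent call last):
  File "<stdin>", line 2, in <module>
  File "h.py", line 53, in fit
    r=minimize(cost,x0,method="Nelder-Mead",options=dict(initial_simplex=np.array(x0)+[[0,0],[.02,0],[0,.02]],xatol=2e-4,fatol=1e-4))
    res = _minimize_neldermead(fun, x0, args, callback, bounds=bounds,
                               **options)
    fsim[k] = func(sim[k])
              ~~~~^^^^^^^^
    fx = function(np.copy(x), *(wrapper_args + args))
  File "h.py", line 52, in cost
    return s/len(data)
           ~^~~~~~~~~~
ZeroDivisionError: division by zero
```

```bash
python3 - <<'E'
from h import *
fit(["scene"],"finial_mid",[.5,-.36])
go(.501,-.276,.078,101)
E
```

```text
scene 0.9 [143.0, 215.0] [0.52, -0.36]
finial_mid [ 0.4915 -0.3801] IoU 0.882
row [0.0005, -0.0513, 0.6074] 0.0007
```

```bash
python3 -m handwheel '[[0,-0.03,0,0],[0,-0.051,0.03,0],[0,-0.051,0.12,0],[0,-0.051,0.22,0],[0,-0.051,0.32,0],[0,-0.051,0.41,0],[0,-0.051,0.49,0],[0,-0.051,0.55,0],[0,-0.051,0.59,0],[0,-0.051,0.605,0],[0,-0.051,0.605,0],[0,-0.051,0.605,0]]' 65 40
python3 -m handwheel '[[0,0,0,0],[0,0,0,0],[0,0,0,0],[0,0,0,0],[0,0,0,0],[0,0,0,0],[0,0,0,0],[0,0,0,0],[0,0,0,0],[0,0,0,0],[0,0,0,0],[0,0,0,0]]' 18 40
```

```text
time: 31.35
position: [0.5009, -0.2775, 0.0786]
tool_rot: [-0.097, 0.995, -0.0, 0.0]
ft_force: [-0.4, -0.1, -0.6]
grip_width: 0.0566
grip_force: 0.0
time: 32.35
position: [0.501, -0.2772, 0.0789]
tool_rot: [-0.097, 0.995, -0.0, 0.0]
ft_force: [-0.2, -1.3, 2.6]
grip_width: 0.0249
grip_force: 39.9
```

```bash
python3 -m handwheel '[[0,0,-0.04,0],[0,0,-0.1,0],[0,0,-0.18,0],[0,0,-0.27,0],[0,0,-0.36,0],[0,0,-0.43,0],[0,0,-0.46,0],[0,0,-0.46,0],[0,0,-0.46,0]]'
python3 -c "
from h import *
go(.460,.068,.217,101)"
```

```text
time: 33.1
position: [0.4999, -0.276, 0.2155]
tool_rot: [-0.097, 0.995, 0.001, -0.001]
ft_force: [0.3, -0.1, -1.8]
grip_width: 0.0252
grip_force: 39.9
row [-0.0915, 1.1508, -0.0028] 0.0005
```

```bash
python3 -m handwheel '[[0,0.05,0,0],[-0.01,0.12,0,0],[-0.02,0.21,0,0],[-0.025,0.31,0,0],[-0.035,0.41,0,0],[-0.04,0.51,0,0],[-0.05,0.61,0,0],[-0.055,0.71,0,0],[-0.065,0.8,0,0],[-0.07,0.87,0,0],[-0.075,0.92,0,0],[-0.075,0.94,0,0]]'
python3 -c "
from h import *
go(.460,.068,.0895,101)"
```

```text
time: 34.1
position: [0.4651, 0.0075, 0.2149]
tool_rot: [-0.099, 0.995, 0.001, -0.003]
ft_force: [0.7, -0.3, -2.2]
grip_width: 0.0251
grip_force: 39.9
row [-0.0247, 0.1998, 0.4184] 0.0008
```

```bash
python3 -m handwheel '[[-0.01,0.07,0,0],[-0.015,0.14,0,0],[-0.018,0.19,0,0],[-0.018,0.2,0,0],[-0.018,0.2,0,0],[-0.018,0.2,0,0],[-0.018,0.2,0,0]]'
python3 - <<'E'
from h import *
fit(["wrist"],"mallet_mid",[.46,.068],.137)
go(.460,.068,.0895,101)
E
```

```text
time: 34.68
position: [0.4619, 0.0633, 0.2163]
tool_rot: [-0.097, 0.995, -0.0, -0.0]
ft_force: [1.2, -0.4, -2.1]
grip_width: 0.0251
grip_force: 39.9
wrist 0.94 [226.0, 323.0] [0.462, 0.065]
mallet_mid [0.4609 0.064 ] IoU 0.725
row [0.0035, 0.017, 0.4233] 0.0003
```

```bash
python3 -m handwheel '[[0.003,0.015,0.05,0],[0.003,0.015,0.12,0],[0.003,0.015,0.2,0],[0.003,0.015,0.27,0],[0.003,0.015,0.33,0],[0.003,0.015,0.37,0],[0.003,0.015,0.4,0],[0.003,0.015,0.417,0],[0.003,0.015,0.42,0],[0.003,0.015,0.42,0],[0.003,0.015,0.42,0]]'
```

```text
time: 35.7
position: [0.4609, 0.0682, 0.0913]
tool_rot: [-0.097, 0.995, -0.0, 0.001]
ft_force: [0.5, -0.2, -3.0]
grip_width: 0.025
grip_force: 39.9
```

Still hanging, about 2 mm up. I'll lower, release, rise clear and check.

```bash
python3 -m handwheel '[[0,0,0.003,0],[0,0,0.006,0],[0,0,0.006,0],[0,0,0.006,0]]'
python3 -m handwheel '[[0,0,0,0],[0,0,0,0],[0,0,0,0],[0,0,0,0],[0,0,0,0],[0,0,-0.04,0],[0,0,-0.12,0],[0,0,-0.22,0],[0,0,-0.33,0],[0,0,-0.44,0],[0,0,-0.55,0],[0,0,-0.64,0],[0,0,-0.66,0],[0,0,-0.66,0],[0,0,-0.66,0]]' 70
python3 - <<'E'
from h import *
fit(["wrist"],"mallet_mid",[.46,.068],.01);fit(["scene"],"mallet_mid",[.46,.068],.01)
fit(["scene"],"glue_bottle_mid",[.603,-.01],.01);fit(["scene"],"finial_mid",[.5,-.36])
c=cam("scene");meas(c,"oil_can_mid",.058,2,"scene");meas(c,"plane_mid",.04,4,"scene");meas(c,"offcut_mid",.025,1,"scene")
go(.35,.1,.36)
E
```

```text
time: 36.03
position: [0.4602, 0.0684, 0.0891]
tool_rot: [-0.097, 0.995, -0.0, 0.0]
ft_force: [-0.2, -0.3, -3.2]
grip_width: 0.0251
grip_force: 39.9
time: 37.28
position: [0.4595, 0.0684, 0.2862]
tool_rot: [-0.097, 0.995, 0.0, -0.0]
ft_force: [0.0, 0.7, -0.7]
grip_width: 0.0611
grip_force: 0.0
wrist 0.85 [170.0, 324.0] [0.46, 0.072]
mallet_mid [0.461  0.0693] IoU 0.935
scene 0.88 [203.0, 339.0] [0.464, 0.076]
scene 0.52 [141.0, 214.0] [0.523, -0.36]
mallet_mid [0.4604 0.07  ] IoU 0.878
scene 0.93 [222.0, 279.0] [0.613, 0.002]
glue_bottle_mid [ 0.5993 -0.0169] IoU 0.787
scene 0.72 [139.0, 217.0] [0.503, -0.371]
finial_mid [ 0.4902 -0.3811] IoU 0.88
oil_can_mid 0.61 [190.0, 305.0] [0.481, -0.031] [481.1 -33.7 113.8  55.6  40.7]
plane_mid 0.75 [321.0, 400.0] [0.62, 0.369] [612.7 363.7  98.5  58.6  81. ]
plane_mid 0.57 [238.0, 316.0] [0.574, 0.09] [582.4  93.5 118.5  50.9  11.1]
plane_mid 0.38 [142.0, 217.0] [0.501, -0.38] [ 465.5 -412.3  227.9   61.7   54.5]
offcut_mid 0.81 [142.0, 271.0] [0.379, -0.265] [ 383.5 -253.    85.4  114.3   76. ]
row [0.3397, 0.1745, -0.2442] 0
```

All four measure within 10 mm of their recess centres, and the finial and block haven't moved. The arm is clear, so I'm handing in.

```bash
python3 -m handwheel '[[0,0,0,0],[0,0,0,0],[0,0,0,0],[0,0,0,0],[0,0,0,0],[0,0,0,0]]'
python3 -c "
from h import *
print(job.hand_in())"
```

```text
time: 38.38
position: [0.4601, 0.0684, 0.2869]
tool_rot: [-0.097, 0.995, -0.0, 0.0]
ft_force: [1.4, 0.1, -0.1]
grip_width: 0.0609
grip_force: 0.0
the job is handed in; nothing more can be done
None
```

I handed the job in at about 38 s with the mallet, plane, can and bottle in their recesses, each measured within 10 mm of centre, and the block and finial left alone; the hand-in returned no verdict, and I viewed 15 pictures, one over the limit of 14.

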